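Tip the standing book onto the copy board and square it to the stop

ROBOT

A 6-joint arm with a two-finger parallel gripper is mounted at the origin on a cart in front of the work surface, level with it; the furniture and walls round the work are solid. World frame = base frame: x ahead of the robot, y to its left, z up, the work surface at z = 0. Lengths are in mm, angles in rad, forces in N, time in s.
With the tool pointing down it reaches from about 275 to 1000 mm from the base axis. Payload 8.4 kg.
Tool frame: the origin (TCP) lies between the finger pads; the fingertips stand 22 mm ahead of it and the grasp point (between the pads) lies 3 mm ahead of it; z points along the fingers, y is the line along which they close (so a half turn about z gives the same grasp; the last joint's range is limited). The gripper opens to 85 mm and grips with 20 to 120 N. Pads are 22 mm wide; open, the fingers measure 114 mm over their backs; the gripper's body (76 mm by 85 mm) begins 54 mm behind the grasp point. The pads swing forward as they close: fully open they stand 13 mm farther back than shut.
Start: joints at [-1.307, 0.353, 1.633, -0, 1.155, -0.002], TCP at [164.174, -603.054, 222.481] pointing down, gripper open.
Joint ranges: [-2.63, 2.63], [-0.92, 2.1], [0.06, 2.66], [-1.3, 4.44], [0, 2.69], [-3.02, 3.02]. Speed limits (rad/s): [2.22, 2.22, 2.79, 3.14, 3.14, 3.14].

INTERFACE

Orientations are given as [roll, pitch, yaw] about the fixed x, y, z axes, in that order (R = Rz(yaw) Ry(pitch) Rx(roll)).
In Python, from rig import r, grab_frame gives the robot as it stands.
- The arm moves only by the shell command python3 -m inch 'ROWS' [FORCE]. ROWS is JSON, a list of rows, each a list of 7 numbers: the turn, a rotation vector about the tool's x, y, z as a fraction of full scale, then the shift along the tool's x, y, z as a fraction of full scale, then the closure, from 0 (fully open) to 1 (shut). In form: [[rx, ry, rz, dx, dy, dz, fingers], ...]. A call has 1 to 8 rows; each row shifts and turns the commanded pose from where the row before left it, along the tool's axes as they then stand; what a row does not reach is not made up. Full scale, the value 1, is 2.5 cm for a shift and pi rad for a turn. A row lasts 1/12 s, in which the tool goes at most 41.7 mm and 7.16 degrees, less where a joint would pass 70% of its speed; a pose out of reach is approached as far as the arm can. A call with a number of a shift or a turn outside -1 to 1 is refused whole. A call with a gripper value outside its range is refused whole. The fingers move at their own pace and stop on an object; FORCE is the grip in N (left out, the last holds). Time passes only in rows, so rows that do not move let the fingers close. It gives the time, the measured TCP pose, the force, the opening and the grip force at its end, in the units of the state.
- r.sense(): the state, without advancing time (a new reading comes with each control period).
- grab_frame(name): name is "scene" or "top"; returns a dict with "pixels" (384x512x3 uint8, red, green, blue), "z_map" (384x512 float32, mm along the optical axis (not along the pixel's ray), 0 where there is no reading), "vertical_fov" (degrees; the focal length in pixels is half the picture's height over the tangent of half this angle, whatever the lens; pixels are square), "cx", "cy" (the principal point, pixels), "cam_to_world" (4x4, takes a point from camera to world coordinates). Camera axes: x right, y down, z forward; pixel columns grow to the right and rows downward; lengths in mm; the calibration is good to about 2 mm. A picture is of the moment at which its call begins.
- r.sign_off(): hands the job in; it is judged then, once.
The state is a dict: "clock": time; "qpos": joint angles; "qvel": joint speeds; "joint_efforts": joint torques, N m; "eef_pos": TCP position; "tcp_rot": TCP orientation; "contact_force": force on the tool from outside, world axes, zero at the start; "wrist_torque": the same for the moment, N m; "opening": opening from 0.0 (shut) to 1.0 (fully open); "grasp_force": force on a finger pad.
Only numpy, scipy, OpenCV 4.12 (cv2) and the standard library are available. Lean on these libraries where they do the work, as an engineer would, in place of code of your own. Each camera call takes 0.05 s, during which the arm holds its last target. There are 200 camera calls.

TASK

Get the upright book ready for copying without gripping or lifting it. With closed fingertips, push it over high up near its top, where it stands, so that it falls by itself flat onto the copy board, inside the outline and towards the raised stop; then push the lying book along the board until its end is flush against the stop, still inside the outline. Leave the other things on the desk where they are.

Things in the scene. Friction and masses are not known exactly. Their poses are not given: they have to be found in the camera images.
- book: black and white hardback, 175 x 115 x 24 mm, 0.3 kg, loose. Origin: centre of the back cover's outer face. x along its length (ends -88, +88 mm), y width (-59 to +56), z from back cover (0) to front cover (24). Starts upright on its short end on the board, x up, z level and away from the stop: pushed on the front cover along -z it tips towards the stop and lies on its back cover, x to the stop
- book_mid (a point): centre of the book's volume, 12 mm from either cover, halfway along its length; axes as the book's. 88 mm above the board's top when standing, 12 mm when lying. Pushed high, the book turns about its lower edge, friction holding its foot, and falls by itself once it leans about 8 degrees. Lying, it turns if pushed off centre; askew at the stop it jams unless pushed on its lagging half
- copy_board: pale wooden board fixed on the desk, 240 x 350 mm, its top 9 mm above the desk, with a thin dark inlaid outline 200 mm wide, from the stop 298 mm along the board (a mere line, nothing sticks up). Origin: at desk level under its centre. x across its width, y along its length; stop at the -y end, the book starts upright near the +y end, its thickness roughly along y
- board_stop (a point): middle of the foot of the stop's inner face, at the board's top (9 mm above the desk); axes as the board's: the free surface runs from here to +y. The stop is a straight fixed wooden bar, 220 mm long across the board, 12 mm thick, 12 mm above the board's top. With the book flush, book_mid is 88 mm from here along y
- hourglass: hourglass with wooden ends, 56 mm across, 100 mm tall, loose bystander standing on the desk beside the board; origin at the centre of its underside; must not be moved
- ink_bottle: dark blue ink bottle with black cap, 52 mm across, 58 mm tall, loose bystander standing on the desk beside the board; origin at the centre of its underside; must not be moved
- rubber_stamp: brown wooden-handled stamp, 38 mm across, 74 mm tall, loose bystander standing on the desk beside the board; origin at the centre of its underside; must not be moved
- eraser: flat blue and white eraser, 22 x 54 x 12 mm, loose bystander standing on the desk beside the board; origin at the centre of its underside; must not be moved
- stamp_tin: flat green tin, 61 x 90 x 17 mm, loose bystander standing on the desk beside the board; origin at the centre of its underside; must not be moved
Mind the look-alikes: they are no part of the job. What is shaped like the book but red or yellow is not meant.

How it is judged (in metres and radians):
On the way:
1. the book lies flat on its back cover on the board, inside the outline, still short of the stop (angle between book's own z axis and vertical below 0.06 rad and height (world z) of book_mid below 0.029 m and x of book_mid in the frame of board_stop between -0.038 and 0.038 m and y of book_mid in the frame of board_stop between 0.105 and 0.21 m), for 0.2 s.
At the end, for the whole second after the job is handed in: The book lies flat on its back cover (within 0.06 rad), at rest, its end within about 7 mm of the stop, square to it within 0.06 rad, its middle within 38 mm of the board's centre line so that it is inside the outline (angle between book's own z axis and vertical below 0.06 rad and height (world z) of book_mid below 0.029 m and x of book_mid in the frame of board_stop between -0.038 and 0.038 m and y of book_mid in the frame of board_stop between 0.08 and 0.095 m and angle between the x axis of book and the y axis of copy_board, either way round below 0.06 rad and linear speed of book below 0.01 m/s); the robot touches nothing.
It fails at once if the book is lifted (its middle more than 20 mm above its standing height) (height (world z) of book_mid above 0.118 m).
It fails at once if the book is shifted or carried more than 30 mm while still upright, instead of being tipped where it stands (angle between book's own z axis and vertical above 1.45 rad and distance of book_mid from where it was at the start of the episode above 0.03 m).
It fails at once if the book is lowered by hand instead of falling by itself (fingers press on it while it leans 35 to 70 degrees) (angle between book's own z axis and vertical between 0.35 and 0.96 rad and contact force between any of the fingers, the arm and book above 1 N).
It fails at once if a bystander is moved more than 15 mm (distance of any of hourglass, ink_bottle, rubber_stamp, eraser, stamp_tin from where it was at the start of the episode above 0.015 m).
It also fails if it takes over 54 s, if anything falls off the work surface, if the arm or the gripper's body presses on something with over 40 N, if the wrist force passes 120 N, or if a joint passes its speed limit or range.

## Working session

There is one attempt and no reset: what is moved stays moved. The work goes in short steps, Python scripts to look and compute and a shell command to move; the robot and the scene stay as the last step left them, time stands still between calls to the robot, and variables do not carry over. Pictures are saved under pics/ and viewed, at most 10 in all, crops included, and the job is handed in when it is done.

```bash
mkdir -p pics; cat > h.py <<'E'
import numpy as np, cv2
from rig import r, grab_frame
def pts(f):
    h,w=f["z_map"].shape; fl=h/2/np.tan(np.radians(f["vertical_fov"])/2)
    v,u=np.mgrid[:h,:w]; z=f["z_map"]
    P=np.stack([(u-f["cx"])/fl*z,(v-f["cy"])/fl*z,z,np.ones_like(z)],-1)@np.array(f["cam_to_world"]).T
    P[z<=0]=np.nan
    return P[...,:3]
def save(f,n): cv2.imwrite("pics/"+n,f["pixels"][...,::-1])
E
python3 - <<'E'
from h import *
for n in("scene","top"):
    f=grab_frame(n); save(f,n+"0.png"); np.savez(n+"0.npz",P=pts(f),I=f["pixels"]); print(n,np.round(f["cam_to_world"],2).tolist(),f["vertical_fov"],f["cx"],f["cy"])
print(r.sense())
E
```

```text
scene [[-0.45, -0.54, 0.72, -308.38], [-0.89, 0.27, -0.36, 564.89], [0.0, -0.8, -0.6, 773.37], [0.0, 0.0, 0.0, 1.0]] 47.3965511825742 252.99432560298717 190.28869494167097
top [[0.01, -0.99, 0.13, 386.37], [-1.0, -0.01, 0.0, 164.3], [-0.0, -0.13, -0.99, 1124.27], [0.0, 0.0, 0.0, 1.0]] 45.33862375965674 255.18724306240398 195.9451537445766
{'clock': 0.1, 'qpos': array([-1.30739361e+00,  3.53570912e-01,  1.63405038e+00, -8.08445762e-06,
        1.15522560e+00, -2.42364382e-03]), 'qvel': array([ 0.00040262, -0.00088412, -0.00163212,  0.00174796,  0.00096473,
        0.00102363]), 'joint_efforts': array([-1.44542646e-04, -6.06355119e+01, -3.42820501e+01,  4.42377961e-05,
        4.06898267e-03, -2.03743514e-05]), 'eef_pos': array([ 164.0600543 , -602.62595462,  221.84576944]), 'tcp_rot': array([-3.14033840e+00,  4.35241594e-06,  2.65829634e-01]), 'contact_force': array([ 0.03632784,  0.34140518, -0.81493942]), 'wrist_torque': array([0.03164577, 0.01689907, 0.03417056]), 'grasp_force': 0.0, 'opening': 1.0039653879336679}
```

View pics/scene0.png

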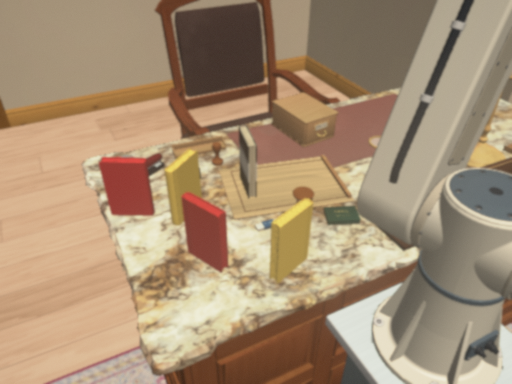

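View pics/top0.png

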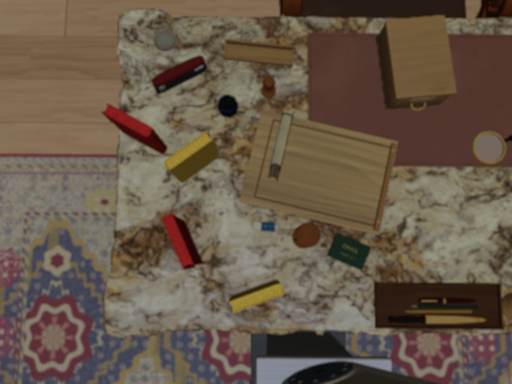

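The scene has red books at scene px (127,185) and (207,232), yellow ones at (183,187) and (290,240), and one black-and-white book at (247,160), which is top px (282,146). Only the last fits: it is black and white and upright on the board. The stop appears to be the bar at the board's right end in the top view, near (385,185). I'll confirm with a crop and measure.

```bash
python3 - <<'E'
from h import *
d=np.load("top0.npz");P=d["P"];I=d["I"]; s=np.load("scene0.npz")
a=cv2.resize(I[100:240,230:410],None,fx=3,fy=3,interpolation=2); b=cv2.resize(s["I"][115:225,200:360],None,fx=2.4,fy=2.4,interpolation=2)
b2=np.zeros((a.shape[0],b.shape[1]//2*2//1,3),np.uint8)
b2=np.zeros((a.shape[0],min(b.shape[1],258),3),np.uint8); b2[:b.shape[0]]=b[:,:b2.shape[1]]
cv2.imwrite("pics/crop.png",np.hstack([a,b2])[...,::-1])
# board top plane
hsv=cv2.cvtColor(I,cv2.COLOR_RGB2HSV); roi=np.zeros(I.shape[:2],bool); roi[100:240,235:405]=1
m=roi&(P[...,2]>4)&(P[...,2]<16)&(hsv[...,1]>60)
m=cv2.morphologyEx(m.astype(np.uint8),cv2.MORPH_OPEN,np.ones((3,3)))
n,l,st,_=cv2.connectedComponentsWithStats(m); k=1+st[1:,4].argmax()
q=P[l==k]; print("board",len(q),np.median(q[:,2]),cv2.minAreaRect(q[:,:2].astype(np.float32)))
m=roi&(P[...,2]>17)&(P[...,2]<30); v,u=np.nonzero(m); q=P[m]; w=u>360; print("stop",w.sum(),q[w].mean(0), cv2.minAreaRect(q[w][:,:2].astype(np.float32)))
m=roi&(P[...,2]>165); q=P[m]; q=q[abs(q[:,2]-np.median(q[:,2]))<12]; print("book top",len(q),np.median(q[:,2]),cv2.minAreaRect(q[:,:2].astype(np.float32)))
m=(P[...,2]>5)&(P[...,2]<130)&(np.abs(P[...,2])>5); 
n,l,st,c=cv2.connectedComponentsWithStats((m).astype(np.uint8))
for k in range(1,n):
    if st[k,4]>25:
        q=P[l==k]; print(c[k].round(),st[k,4],q.mean(0).round(),q.min(0).round(),q.max(0).round())
E
```

```text
board 11689 8.11748504545244 ((598.2408447265625, 8.5982666015625), (349.154296875, 241.3070068359375), 76.82118225097656)
stop 455 [ 576.21839088 -152.1087574    20.37833884] ((611.7354125976562, -161.89944458007812), (45.50662612915039, 322.8359375), 83.22847747802734)
book top 608 180.29371088590307 ((631.7242431640625, 110.93387603759766), (23.870847702026367, 117.43101501464844), 77.48648834228516)
[416.  61.] 6198 [ 846. -210.   88.] [ 744. -333.    5.] [ 960. -138.  105.]
[164.  39.] 253 [935. 403.  11.] [902. 373.   5.] [960. 428.  20.]
[259.  51.] 1412 [902. 160.  14.] [869.  71.   5.] [929. 249.  34.]
[179.  73.] 989 [834. 358.  34.] [793. 292.   5.] [879. 427.  56.]
[268.  86.] 256 [799. 136.  41.] [785. 118.   5.] [815. 154.  77.]
[228. 105.] 371 [751. 235.  41.] [733. 211.   5.] [779. 261.  62.]
[321. 173.] 11955 [592.   4.   9.] [ 442. -186.    5.] [753. 205. 129.]
[145. 139.] 419 [657. 426.  71.] [636. 386.   5.] [691. 499. 130.]
[490. 146.] 805 [ 662. -415.    9.] [ 618. -467.    5.] [ 704. -371.   18.]
[197. 164.] 625 [599. 302.  71.] [566. 255.   5.] [634. 355. 130.]
[190. 240.] 318 [421. 314.  71.] [368. 290.   5.] [472. 338. 130.]
[264. 225.] 199 [460. 143.  11.] [449. 117.   6.] [471. 168.  17.]
[307. 235.] 545 [435.  50.  91.] [409.  20.   5.] [463.  76. 105.]
[349. 250.] 957 [402. -60.  16.] [ 358. -111.    6.] [446.  -9.  22.]
[254. 288.] 180 [315. 166.  71.] [295. 113.   5.] [334. 220. 130.]
[444. 308.] 2572 [ 268. -283.   12.] [ 222. -447.    5.] [ 330. -118.   33.]
```

View pics/crop.png

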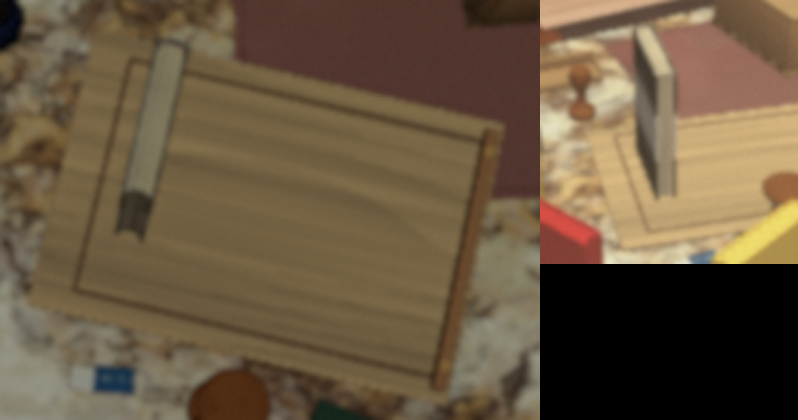

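The crop shows the black-and-white book standing near the board's left (+y) end, at crop px (150,140). The stop bar runs along the right end from (490,130) to (440,385), and the outline is visible. This is the book I want. Next I raise the tool, close the fingers and square the tool to the board, with tool y along the push direction.

```bash
python3 -m inch '[[0,0,0.032,0,0,-0.6,1],[0,0,0.032,0,0,-0.6,1],[0,0,0.032,0,0,-0.6,1],[0,0,0.032,0,0,-0.6,1],[0,0,0.03,0.3,-0.9,0,1],[0,0,0,0.35,-1,0,1],[0,0,0,0.35,-1,0,1],[0,0,0,0.35,-1,0,1]]' 40
python3 -m inch '[[0,0,0,0.35,-1,0,1],[0,0,0,0.35,-1,0,1],[0,0,0,0.35,-1,0,1],[0,0,0,0.35,-1,0,1],[0,0,0,0.35,-1,0,1],[0,0,0,0.35,-1,0,1],[0,0,0,0.35,-1,0,1],[0,0,0,0.35,-1,0,1]]'
python3 - <<'E'
from h import *
s=r.sense(); print(s["qpos"].round(2),s["eef_pos"],s["tcp_rot"])
d=np.load("top0.npz");P=d["P"];I=d["I"].astype(int)
a=np.radians(76.8);by=np.array([np.cos(a),np.sin(a)]);bx=np.array([by[1],-by[0]])
m=np.zeros(I.shape[:2],bool);m[130:240,365:405]=1
m&=(I[...,0]-I[...,2]>35)&(P[...,2]>14)&(P[...,2]<26)
q=P[m][:,:2]-[598.2,8.6]; print(len(q),np.percentile(q@by,[2,10,50,90,98]),np.percentile(q@bx,[1,50,99]))
m=np.zeros(I.shape[:2],bool);m[100:240,235:405]=1;m&=(P[...,2]>4)&(P[...,2]<16); q=P[m][:,:2]-[598.2,8.6]; print(np.percentile(q@by,[.5,99.5]),np.percentile(q@bx,[.5,99.5]))
E
```

```text
clock: 0.77
eef_pos: [217.6, -513.6, 282.1]
tcp_rot: [-3.141, 0.0, -0.231]
contact_force: [-0.1, -0.9, -0.5]
opening: 0.0
grasp_force: 0.0
clock: 1.43
eef_pos: [331.5, -334.7, 282.3]
tcp_rot: [-3.141, 0.0, -0.231]
contact_force: [0.7, -0.5, 0.4]
opening: 0.002
grasp_force: 0.0
[-0.79  0.05  1.88  0.    1.21  1.01] [ 331.52901302 -334.72064186  282.25167232] [-3.14132392e+00  3.79827433e-04 -2.30654087e-01]
476 [-169.38442845 -168.30714022 -163.1602896  -158.3140941  -157.45827225] [-108.46154978   -4.14166517  105.88945119]
[-173.76021457  173.15703349] [-170.45587016  185.2466379 ]
```

```bash
for i in 1 2; do :; done; python3 -m inch '[[0,0,0,0.35,-1,0,1],[0,0,0,0.35,-1,0,1],[0,0,0,0.35,-1,0,1],[0,0,0,0.35,-1,0,1],[0,0,0,0.35,-1,0,1],[0,0,0,0.35,-1,0,1],[0,0,0,0.35,-1,0,1],[0,0,0,0.35,-1,0,1]]'
python3 -m inch '[[0,0,0,0.35,-1,0,1],[0,0,0,0.35,-1,0,1],[0,0,0,0.35,-1,0,1],[0,0,0,0.35,-1,0,1],[0,0,0,0.35,-1,0,1],[0,0,0,0.35,-1,0,1],[0,0,0,0.35,-1,0,1],[0,0,0,0.35,-1,0,1]]'
python3 -m inch '[[0,0,0,0.35,-1,0,1],[0,0,0,0.35,-1,0,1],[0,0,0,0.35,-1,0,1],[0,0,0,0.35,-1,0,1],[0,0,0,0.35,-1,0,1],[0,0,0,0,0,0,1],[0,0,0,0,0,0,1]]'
python3 - <<'E'
from h import *
s=r.sense(); p=s["eef_pos"]; print(s["qpos"].round(2))
a=np.radians(76.8);by=np.array([np.cos(a),np.sin(a)]);bx=np.array([by[1],-by[0]])
d=p[:2]-[631.7,110.9]; print("rel book: bx",d@bx,"by",d@by)
f=grab_frame("scene"); save(f,"s1.png")
E
```

```text
clock: 2.1
eef_pos: [445.4, -156.0, 282.3]
tcp_rot: [-3.142, 0.0, -0.231]
contact_force: [0.6, 0.5, 0.0]
opening: -0.0
grasp_force: 0.0
clock: 2.77
eef_pos: [559.2, 22.6, 282.1]
tcp_rot: [3.141, 0.001, -0.231]
contact_force: [-0.3, -0.4, 0.1]
opening: 0.0
grasp_force: 0.0
clock: 3.35
eef_pos: [630.1, 134.0, 281.6]
tcp_rot: [3.141, 0.001, -0.229]
contact_force: [0.5, -0.4, -0.4]
opening: 0.003
grasp_force: 0.0
[ 0.21  0.34  1.52 -0.    1.28  2.01]
rel book: bx -6.86712042269714 by 22.143331276913347
```

View pics/s1.png

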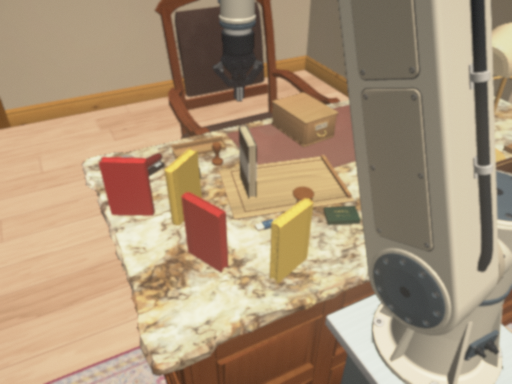

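The picture shows the gripper above the book at (240,75), with the book still upright at (247,160). Next I step back a little and lower behind the front cover.

```bash
python3 -m inch '[[0,0,0,0.27,-0.8,0,1],[0,0,0,0,0,0,1],[0,0,0,0,0,1,1],[0,0,0,0,0,1,1],[0,0,0,0,0,1,1],[0,0,0,0,0,0.9,1],[0,0,0,0,0,0,1],[0,0,0,0,0,0,1]]'
python3 - <<'E'
from h import *
s=r.sense(); p=s["eef_pos"]
a=np.radians(76.8);by=np.array([np.cos(a),np.sin(a)]);bx=np.array([by[1],-by[0]])
d=p[:2]-[631.7,110.9]; print("rel book: bx",d@bx,"by",d@by)
f=grab_frame("scene"); cv2.imwrite("pics/s2.png",cv2.resize(f["pixels"][60:220,170:330,::-1],None,fx=3,fy=3))
E
```

```text
clock: 4.07
eef_pos: [640.1, 149.8, 184.4]
tcp_rot: [3.14, 0.002, -0.231]
contact_force: [-0.1, -0.0, 1.5]
opening: 0.0
grasp_force: 0.0
rel book: bx -0.7004920402427501 by 39.82674300549702
```

View pics/s2.png

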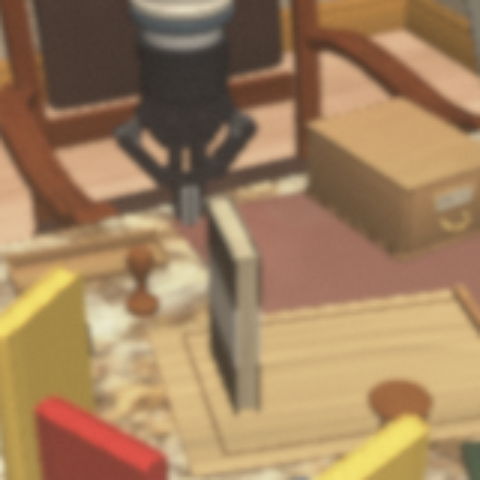

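The closed fingertips at crop px (190,205) are just behind the top of the front cover. I push gently in +tool y.

```bash
cat > b.py <<'E'
from h import *
s=r.sense(); p=s["eef_pos"]
a=np.radians(76.8);by=np.array([np.cos(a),np.sin(a)]);bx=np.array([by[1],-by[0]])
d=p[:2]-[631.7,110.9]; print("rel book: bx",d@bx,"by",d@by)
f=grab_frame("top"); P=pts(f); m=np.zeros(P.shape[:2],bool); m[80:240,235:405]=1
g=f["pixels"].astype(int)
# uppermost book surface in front of the fingers
Q=P[m]; c=Q-[631.7,110.9,0]; x=c[:,:2]@bx; y=c[:,:2]@by
k=(abs(x)<58)&(abs(x)>25)&(y>-60)&(y<13)&(Q[:,2]>150)&(Q[:,2]<192); print("top n",k.sum(),"y",np.percentile(y[k],[3,50,97]).round(1) if k.any() else "", "left/right", [np.median(y[k&(x*t>0)]).round(1) for t in(1,-1)] if k.any() else "")
E
python3 -m inch '[[0,0,0,0,0.16,0,1],[0,0,0,0,0.16,0,1],[0,0,0,0,0.16,0,1],[0,0,0,0,0.16,0,1],[0,0,0,0,0.16,0,1],[0,0,0,0,0,0,1]]'; python3 b.py
```

```text
clock: 4.62
eef_pos: [636.5, 130.6, 185.3]
tcp_rot: [3.141, -0.0, -0.231]
contact_force: [0.6, 0.4, -0.5]
opening: -0.0
grasp_force: 0.0
rel book: bx 0.20199818160281846 by 20.29253206083427
top n 0 y  left/right
```

```bash
cat > sc.py <<'E'
from h import *
a=np.radians(76.8);by=np.array([np.cos(a),np.sin(a)]);bx=np.array([by[1],-by[0]])
s=r.sense(); d=s["eef_pos"][:2]-[631.7,110.9]; print("tool rel book0: bx",(d@bx).round(1),"by",(d@by).round(1))
P=pts(grab_frame("scene")); c=P-[631.7,110.9,0]; x=c[...,:2]@bx; y=c[...,:2]@by; z=P[...,2]
for lo in range(20,180,40):   # near edge face of the book
    k=(x<-45)&(x>-75)&(y>-230)&(y<20)&(z>lo)&(z<lo+40)
    if k.sum()>5: print(lo,k.sum(),y[k].min().round(1),np.median(y[k]).round(1),y[k].max().round(1))
E
python3 -m inch '[[0,0,0,0,0.16,0,1],[0,0,0,0,0.16,0,1],[0,0,0,0,0.16,0,1],[0,0,0,0,0,0,1]]'; python3 sc.py
```

```text
clock: 5.0
eef_pos: [633.7, 119.1, 184.9]
tcp_rot: [3.141, 0.0, -0.231]
contact_force: [-0.1, -0.0, 0.3]
opening: 0.003
grasp_force: 0.0
tool rel book0: bx 0.1 by 8.4
20 104 -11.6 -0.5 12.1
60 108 -10.9 -0.4 11.9
100 126 -13.4 -0.3 11.9
140 132 -13.4 -0.7 11.7
```

```bash
python3 - <<'E'
from h import *
f=grab_frame("scene"); cv2.imwrite("pics/s3.png",cv2.resize(f["pixels"][90:190,190:290,::-1],None,fx=5,fy=5))
P=pts(f); print(P[108:150:3,225:262:4].round().tolist()[3:9])
E
```

```text
[[[2440.0, -586.0, -754.0], [2432.0, -615.0, -757.0], [630.0, 150.0, 247.0], [633.0, 137.0, 243.0], [622.0, 131.0, 246.0], [622.0, 119.0, 243.0], [618.0, 109.0, 243.0], [613.0, 100.0, 243.0], [1507.0, -374.0, -276.0], [1495.0, -391.0, -275.0]], [[2382.0, -560.0, -746.0], [2378.0, -591.0, -752.0], [1545.0, -255.0, -284.0], [1528.0, -270.0, -280.0], [621.0, 131.0, 238.0], [627.0, 117.0, 232.0], [1491.0, -320.0, -274.0], [1480.0, -337.0, -273.0], [1470.0, -355.0, -272.0], [1000.0, -129.0, 0.0]], [[1525.0, -201.0, -279.0], [1495.0, -210.0, -267.0], [1496.0, -233.0, -273.0], [1494.0, -254.0, -277.0], [628.0, 128.0, 225.0], [621.0, 120.0, 227.0], [999.0, -78.0, 0.0], [994.0, -92.0, -1.0], [985.0, -104.0, 1.0], [982.0, -120.0, -2.0]], [[1476.0, -180.0, -268.0], [nan, nan, nan], [1467.0, -219.0, -272.0], [996.0, -27.0, 1.0], [628.0, 128.0, 216.0], [624.0, 118.0, 216.0], [980.0, -69.0, -1.0], [973.0, -82.0, -1.0], [959.0, -91.0, 4.0], [954.0, -105.0, 3.0]], [[998.0, 20.0, -1.0], [995.0, 5.0, -3.0], [989.0, -8.0, -3.0], [979.0, -20.0, -1.0], [629.0, 128.0, 207.0], [626.0, 117.0, 205.0], [952.0, -55.0, 4.0], [942.0, -66.0, 5.0], [940.0, -82.0, 3.0], [939.0, -97.0, -0.0]], [[978.0, 29.0, -1.0], [974.0, 15.0, -3.0], [961.0, 5.0, 1.0], [955.0, -8.0, 1.0], [634.0, 125.0, 194.0], [625.0, 118.0, 197.0], [644.0, 97.0, 182.0], [929.0, -60.0, 1.0], [920.0, -71.0, 3.0], [916.0, -85.0, 2.0]]]
```

View pics/s3.png

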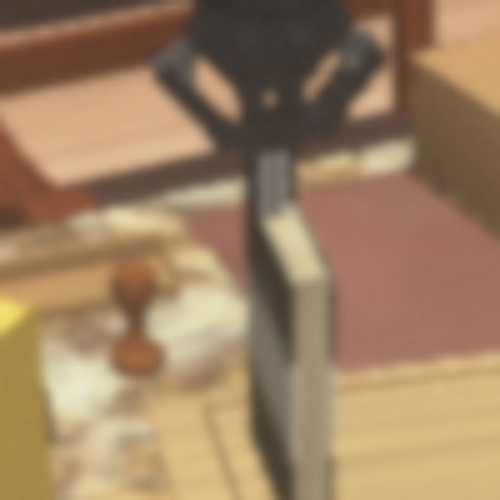

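```bash
python3 - <<'E'
from h import *
f=grab_frame("scene"); fl=192/np.tan(np.radians(f["vertical_fov"])/2); W=np.linalg.inv(f["cam_to_world"])
s=r.sense(); p=s["eef_pos"]
for q in([640,149.8,163],[640,149.8,184],[p[0],p[1],163],[p[0],p[1],184]):
    c=W@[*q,1]; print(q,(c[0]/c[2]*fl+f["cx"]).round(1),(c[1]/c[2]*fl+f["cy"]).round(1))
P=pts(f); a=np.radians(76.8);by=np.array([np.cos(a),np.sin(a)]);bx=np.array([by[1],-by[0]])
c=P-[631.7,110.9,0]
B=np.stack([c[...,:2]@bx,c[...,:2]@by,P[...,2]],-1)
for v in range(120,150,2): print(v,[tuple(int(t) for t in np.nan_to_num(B[v,u])) for u in range(236,258,3)])
E
```

```text
[640, 149.8, 163] 232.2 143.1
[640, 149.8, 184] 232.0 136.4
[np.float64(633.943997226235), np.float64(119.80518218099465), 163] 243.0 141.7
[np.float64(633.943997226235), np.float64(119.80518218099465), 184] 243.0 135.0
120 [(961, -160, -279), (-14, 22, 238), (-14, 14, 237), (-12, 6, 235), (-13, -1, 234), (918, -230, -266), (937, -250, -278), (931, -264, -276)]
122 [(938, -156, -278), (-4, 20, 226), (-12, 14, 230), (-15, 6, 230), (-8, -2, 226), (906, -227, -271), (403, -119, 0), (405, -131, -1)]
124 [(907, -149, -273), (-7, 21, 223), (-12, 14, 224), (-10, 5, 222), (-8, -3, 220), (388, -104, 1), (388, -116, 0), (392, -128, -3)]
126 [(396, -49, -3), (-5, 20, 215), (-11, 13, 217), (-13, 6, 217), (-7, -3, 213), (383, -103, -3), (377, -113, -1), (364, -121, 4)]
128 [(379, -46, -3), (-3, 20, 208), (-11, 14, 212), (-9, 5, 210), (-8, -2, 208), (357, -97, 2), (349, -106, 5), (350, -118, 3)]
130 [(361, -42, -1), (-8, 21, 205), (-12, 14, 206), (-11, 5, 205), (22, -10, 184), (341, -93, 3), (343, -105, 0), (341, -116, 0)]
132 [(344, -39, 0), (40, 11, 171), (-10, 14, 199), (-12, 6, 199), (15, -8, 
[... 359 characters left out ...]
182), (-14, -1, 181), (-11, -10, 178), (0, 0, 0), (278, -100, 4)]
140 [(287, -27, 1), (42, 11, 144), (5, 11, 165), (-30, 10, 185), (-25, 1, 181), (-25, -7, 180), (275, -89, 0), (270, -98, 1)]
142 [(269, -23, 3), (40, 12, 139), (-1, 12, 163), (-35, 11, 182), (-35, 3, 181), (-36, -4, 180), (-43, -10, 184), (251, -93, 4)]
144 [(255, -20, 3), (40, 12, 132), (1, 12, 155), (-29, 10, 172), (-45, 5, 181), (-47, -1, 181), (-48, -9, 181), (237, -90, 5)]
146 [(249, -19, 0), (43, 12, 124), (2, 11, 148), (-32, 11, 168), (-54, 7, 180), (-57, 0, 181), (-54, -8, 178), (226, -87, 3)]
148 [(243, -17, -4), (42, 12, 118), (2, 11, 141), (-34, 11, 163), (-57, 8, 176), (-56, 0, 174), (-56, -8, 173), (211, -83, 5)]
```

The finger ends at z≈197 by depth, just above the book top at 184. The real tips therefore sit about 35 mm higher than I assumed, and they passed over the book without touching it. I back off, go lower and check.

```bash
cat > tip.py <<'E'
from h import *
a=np.radians(76.8);by=np.array([np.cos(a),np.sin(a)]);bx=np.array([by[1],-by[0]])
s=r.sense(); p=s["eef_pos"]
P=pts(grab_frame("scene")); c=P[...,:2]-p[:2]; x=c@bx;y=c@by; z=P[...,2]
k=(abs(x)<18)&(abs(y)<13)&(z>30); print("tcp z",p[2].round(1),"finger low z",np.sort(z[k])[:6].round(), "y range",y[k&(z<z[k].min()+30)].min().round(),y[k&(z<z[k].min()+30)].max().round())
E
python3 -m inch '[[0,0,0,0,-0.7,0,1],[0,0,0,0,-0.7,0,1],[0,0,0,0,0,0,1],[0,0,0,0,0,0.7,1],[0,0,0,0,0,0.7,1],[0,0,0,0,0,0,1]]'; python3 sc.py; python3 tip.py
```

```text
clock: 5.65
eef_pos: [640.0, 154.6, 146.7]
tcp_rot: [3.139, 0.004, -0.229]
contact_force: [-0.7, -0.2, -0.3]
opening: 0.002
grasp_force: 0.0
tool rel book0: bx -1.9 by 44.4
20 103 -11.5 -0.5 12.1
60 107 -11.1 -0.7 11.9
100 120 -13.4 -0.8 12.2
140 131 -13.7 -0.8 11.7
tcp z 148.3 finger low z [157. 158. 161. 162. 162. 162.] y range -12.0 11.0
```

```bash
python3 -m inch '[[0,0,0,0.08,0.2,0,1],[0,0,0,0,0.2,0,1],[0,0,0,0,0.2,0,1],[0,0,0,0,0.16,0,1],[0,0,0,0,0.16,0,1],[0,0,0,0,0.16,0,1],[0,0,0,0,0.12,0,1],[0,0,0,0,0,0,1]]'; python3 sc.py
```

```text
clock: 6.42
eef_pos: [636.8, 123.5, 150.1]
tcp_rot: [3.141, 0.0, -0.231]
contact_force: [-0.1, 0.3, 0.0]
opening: 0.001
grasp_force: 0.0
tool rel book0: bx 2.1 by 13.4
20 112 -16.0 -3.2 10.6
60 114 -20.1 -6.0 7.3
100 128 -22.4 -9.2 4.6
140 135 -24.2 -11.6 0.9
```

The book leans about 4° and its foot is holding. I push a bit further, then retreat.

```bash
python3 -m inch '[[0,0,0,0,0.18,0,1],[0,0,0,0,0.18,0,1],[0,0,0,0,0.18,0,1],[0,0,0,0,0.1,0,1]]'; python3 sc.py
```

```text
clock: 6.8
eef_pos: [633.1, 108.0, 149.9]
tcp_rot: [3.141, 0.0, -0.231]
contact_force: [-1.0, -0.4, 0.1]
opening: 0.004
grasp_force: 0.0
tool rel book0: bx 2.0 by -2.5
20 124 -22.4 -6.3 10.4
60 124 -30.5 -15.0 1.3
100 134 -39.0 -23.3 -6.8
140 142 -46.5 -33.0 -16.8
```

It leans about 12.5° and is moving ahead of the fingers. I retreat and let it fall.

```bash
python3 -m inch '[[0,0,0,0,-0.4,0,1],[0,0,0,0,-0.8,0,1],[0,0,0,0,-1,0,1],[0,0,0,0,0,0,1],[0,0,0,0,0,0,1],[0,0,0,0,0,0,1],[0,0,0,0,0,0,1],[0,0,0,0,0,0,1]]'
cat > ly.py <<'E'
from h import *
a=np.radians(76.8);by=np.array([np.cos(a),np.sin(a)]);bx=np.array([by[1],-by[0]]); S=np.array([598.2,8.6])-157.5*by
s=r.sense(); d=s["eef_pos"][:2]-S; print("tool in stop frame",(d@bx).round(1),(d@by).round(1),s["eef_pos"][2].round(1))
for n in("top","scene"):
    f=grab_frame(n); P=pts(f); c=P[...,:2]-S; x=c@bx;y=c@by; z=P[...,2]
    m=(abs(x)<100)&(y>1)&(y<300)&(z>26)&(z<42)
    m=cv2.morphologyEx(m.astype(np.uint8),cv2.MORPH_OPEN,np.ones((3,3))); N,l,st,_=cv2.connectedComponentsWithStats(m)
    if N<2: print(n,"none"); continue
    m=l==1+st[1:,4].argmax(); q=np.stack([x[m],y[m]],1).astype(np.float32); R=cv2.minAreaRect(q); print(n,m.sum(),np.median(z[m]).round(1),np.round(R[0],1),np.round(R[1],1),round(R[2],2),"y rng",np.percentile(q[:,1],[1,99]).round(1),"x rng",np.percentile(q[:,0],[1,99]).round(1))
    ends=[]
    for t in(-1,1):   # slope of long edges: median x of extremes by y bins
        e=[(yy,np.percentile(q[abs(q[:,1]-yy)<6,0],50+47*t)) for yy in np.linspace(q[:,1].min()+15,q[:,1].max()-15,10) if (abs(q[:,1]-yy)<6).sum()>5]
        e=np.array(e); ends.append(np.polyfit(e[:,0],e[:,1],1)[0].round(3))
    print(" side slopes",ends)
save(f,"ly_%d.png"%(r.sense()["clock"]*100)); 
E
python3 ly.py; ls pics
```

```text
clock: 7.52
eef_pos: [645.7, 161.7, 149.9]
tcp_rot: [3.141, 0.0, -0.231]
contact_force: [-1.1, -0.1, -0.6]
opening: 0.003
grasp_force: 0.0
tool in stop frame 11.3 317.4 149.9
top 259 31.8 [35.1 83.9] [73.  29.6] 14.92 y rng [ 74.  105.2] x rng [ 0.9 67.9]
 side slopes [np.float64(0.642), np.float64(0.189)]
scene 1328 33.3 [  7.8 160.8] [121.6 175.6] 0.93 y rng [ 75.5 246.6] x rng [-50.6  64.6]
 side slopes [np.float64(-0.018), np.float64(-0.014)]
crop.png
ly_761.png
s1.png
s2.png
s3.png
scene0.png
top0.png
```

The book lies flat with its middle at about (7, 161) in the stop frame, skewed by about 0.016 rad. Next I lower behind its far end, checking the tip height as I go.

```bash
python3 -m inch '[[0,0,0,-0.16,0.6,0,1],[0,0,0,0,0.6,0,1],[0,0,0,0,0,1,1],[0,0,0,0,0,1,1],[0,0,0,0,0,1,1],[0,0,0,0,0,0.8,1],[0,0,0,0,0,0,1],[0,0,0,0,0,0,1]]'; sed -i 's/(z>30)/(z>13)/' tip.py; python3 tip.py; python3 - <<'E'
from h import *
f=grab_frame("scene"); cv2.imwrite("pics/s5.png",cv2.resize(f["pixels"][90:230,180:360,::-1],None,fx=4,fy=4))
E
```

```text
clock: 8.28
eef_pos: [634.1, 132.6, 54.4]
tcp_rot: [3.14, 0.002, -0.231]
contact_force: [0.2, -0.4, 0.5]
opening: -0.004
grasp_force: 0.0
tcp z 54.4 finger low z [14. 14. 65. 66. 66. 66.] y range -10.0 -8.0
```

View pics/s5.png

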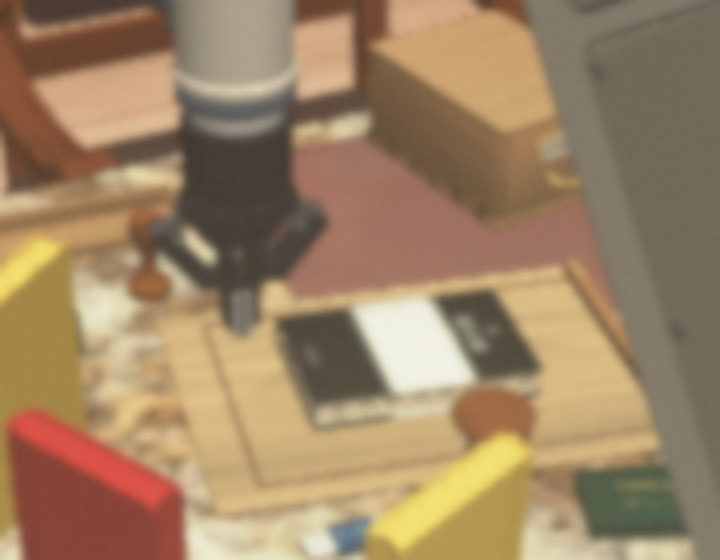

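The book lies face up on the board at crop (410,355), and the closed tip at (240,325) is above the board behind the book's end. I lower in small steps while watching the force.

```bash
python3 -m inch '[[0,0,0,0,0,0.3,1],[0,0,0,0,0,0.3,1],[0,0,0,0,0,0.2,1],[0,0,0,0,0,0,1],[0,0,0,0,0,0,1]]'; python3 tip.py; python3 -m inch '[[0,0,0,0,0,0.1,1],[0,0,0,0,0,0.1,1],[0,0,0,0,0,0.1,1],[0,0,0,0,0,0.1,1],[0,0,0,0,0,0,1]]';python3 tip.py
```

```text
clock: 8.8
eef_pos: [634.8, 133.9, 34.6]
tcp_rot: [3.141, 0.001, -0.23]
contact_force: [0.2, 0.4, -0.4]
opening: 0.001
grasp_force: 0.0
tcp z 34.6 finger low z [46. 47. 47. 48. 48. 51.] y range -11.0 13.0
clock: 9.27
eef_pos: [634.8, 133.8, 24.3]
tcp_rot: [3.141, 0.001, -0.231]
contact_force: [-0.0, 0.5, 0.7]
opening: 0.001
grasp_force: 0.0
tcp z 24.3 finger low z [33. 35. 36. 37. 38. 40.] y range -13.0 11.0
```

```bash
python3 -m inch '[[0,0,0,0,0,0.16,1],[0,0,0,0,0,0.16,1],[0,0,0,0,0,0.16,1],[0,0,0,0,0,0.16,1],[0,0,0,0,0,0,1],[0,0,0,0,0,0,1]]'; python3 tip.py; python3 ly.py
```

```text
clock: 9.82
eef_pos: [634.9, 133.9, 8.5]
tcp_rot: [3.141, 0.001, -0.231]
contact_force: [-0.4, -0.0, -0.2]
opening: 0.0
grasp_force: 0.0
tcp z 8.5 finger low z [19. 19. 20. 21. 21. 21.] y range -13.0 11.0
tool in stop frame 7.3 287.9 8.8
top 309 31.7 [40.8 96.4] [58.8 43.4] 2.37 y rng [ 74.7 117.3] x rng [13.7 69. ]
 side slopes [np.float64(0.677), np.float64(0.07)]
scene 1311 33.3 [  7.8 160.4] [120.6 176.2] 0.68 y rng [ 76.5 246.1] x rng [-50.7  64.4]
 side slopes [np.float64(0.0), np.float64(-0.007)]
```

```bash
python3 -m inch '[[0,0,0,0,0.3,0,1],[0,0,0,0,0.3,0,1],[0,0,0,0,0.3,0,1],[0,0,0,0,0.24,0,1],[0,0,0,0,0.24,0,1],[0,0,0,0,0.24,0,1],[0,0,0,0,0.24,0,1],[0,0,0,0,0.24,0,1]]'; python3 ly.py;  python3 -m inch '[[0,0,0,0,0.24,0,1],[0,0,0,0,0.24,0,1],[0,0,0,0,0.24,0,1],[0,0,0,0,0.2,0,1],[0,0,0,0,0,0,1]]'; python3 ly.py
```

```text
clock: 10.63
eef_pos: [623.1, 82.3, 9.1]
tcp_rot: [-3.141, -0.0, -0.231]
contact_force: [0.2, 3.0, -0.4]
opening: -0.003
grasp_force: 1.2
tool in stop frame 7.4 235.0 9.1
top none
scene 1269 33.3 [  6.4 147.1] [119.1 204. ] 1.43 y rng [ 47.8 239.5] x rng [-50.8  63.2]
 side slopes [np.float64(0.115), np.float64(-0.306)]
clock: 11.15
eef_pos: [617.6, 59.3, 9.0]
tcp_rot: [3.141, 0.0, -0.231]
contact_force: [-0.2, 0.1, -0.4]
opening: 0.003
grasp_force: 0.0
tool in stop frame 7.3 211.3 9.0
top none
scene 1251 33.3 [  6.1 123.4] [120.7 201.9] 0.72 y rng [ 25.7 215.7] x rng [-50.7  62.6]
 side slopes [np.float64(0.114), np.float64(-0.286)]
```

```bash
python3 -m inch '[[0,0,0,0,0.2,0,1],[0,0,0,0,0.2,0,1],[0,0,0,0,0.2,0,1],[0,0,0,0,0.12,0,1],[0,0,0,0,0.08,0,1],[0,0,0,0,0.04,0,1],[0,0,0,0,0,0,1]]'; python3 -m inch '[[0,0,0,0,0.04,0,1],[0,0,0,0,0.04,0,1]]';  python3 -m inch '[[0,0,0,0,0.04,0,1],[0,0,0,0,0.04,0,1]]'; python3 ly.py
```

```text
clock: 11.83
eef_pos: [613.0, 39.6, 9.0]
tcp_rot: [3.141, 0.0, -0.231]
contact_force: [-0.4, 0.3, 0.2]
opening: -0.003
grasp_force: 0.0
clock: 12.0
eef_pos: [612.7, 38.1, 9.0]
tcp_rot: [-3.141, -0.0, -0.231]
contact_force: [1.2, 2.2, -0.2]
opening: -0.004
grasp_force: 1.2
clock: 12.17
eef_pos: [612.2, 36.2, 9.0]
tcp_rot: [-3.141, -0.0, -0.23]
contact_force: [1.8, 4.1, -0.5]
opening: 0.002
grasp_force: 2.8
tool in stop frame 7.4 187.5 9.0
top none
scene 1240 33.4 [  5.8 102. ] [118.3 201.2] 0.54 y rng [  3.5 194.4] x rng [-50.4  63.3]
 side slopes [np.float64(0.118), np.float64(-0.323)]
```

Contact force is rising near the stop. A few more 1 mm steps.

```bash
python3 -m inch '[[0,0,0,0,0.04,0,1],[0,0,0,0,0.04,0,1]]';  python3 -m inch '[[0,0,0,0,0.04,0,1],[0,0,0,0,0.04,0,1]]'; python3 -m inch '[[0,0,0,0,0.04,0,1],[0,0,0,0,0,0,1],[0,0,0,0,0,0,1]]'
```

```text
clock: 12.43
eef_pos: [612.8, 35.5, 9.3]
tcp_rot: [-3.139, -0.002, -0.232]
contact_force: [3.6, 15.6, -0.1]
opening: -0.001
grasp_force: 8.3
clock: 12.6
eef_pos: [612.8, 35.3, 9.6]
tcp_rot: [-3.137, -0.002, -0.232]
contact_force: [3.7, 26.2, 0.2]
opening: -0.001
grasp_force: 13.4
clock: 12.85
eef_pos: [612.9, 35.3, 9.8]
tcp_rot: [-3.136, -0.002, -0.232]
contact_force: [3.4, 26.5, 0.4]
opening: -0.001
grasp_force: 13.4
```

The book is against the stop: 26 N with no further motion. I back off, rise and check.

```bash
python3 -m inch '[[0,0,0,0,-0.3,0,1],[0,0,0,0,-0.6,0,1],[0,0,0,0,-0.8,0,1],[0,0,0,0,0,-0.8,1],[0,0,0,0,0,-1,1],[0,0,0,0,0,-1,1],[0,0,0,0,-1,-1,1],[0,0,0,0,-1,-1,1]]'; python3 -m inch '[[0,0,0,0,-1,-1,1],[0,0,0,0,0,-1,1],[0,0,0,0,0,0,1],[0,0,0,0,0,0,1]]'; python3 ly.py; ls pics; python3 - <<'E'
from h import *
a=grab_frame("scene")["pixels"][115:225,200:360]; b=grab_frame("top")["pixels"][100:240,230:410]
A=cv2.resize(a,(400,275)); B=cv2.resize(b,(400,311)); cv2.imwrite("pics/end.png",np.vstack([A,B])[...,::-1])
E
```

```text
clock: 13.52
eef_pos: [631.8, 121.0, 130.1]
tcp_rot: [3.14, 0.001, -0.233]
contact_force: [0.9, 0.5, -0.3]
opening: -0.0
grasp_force: 0.0
clock: 13.85
eef_pos: [638.6, 146.2, 180.4]
tcp_rot: [-3.141, -0.003, -0.23]
contact_force: [-0.3, -0.2, -0.7]
opening: 0.0
grasp_force: 0.0
tool in stop frame 7.9 300.7 180.4
top 815 31.8 [15.2 32.7] [107.3  63.4] 0.26 y rng [ 1.6 60.8] x rng [-34.6  66.7]
 side slopes [np.float64(0.875), np.float64(0.042)]
scene 1277 33.4 [ 9.2 87.8] [124.5 173.8] 0.13 y rng [  3.1 173.5] x rng [-51.1  64.1]
 side slopes [np.float64(-0.003), np.float64(-0.009)]
crop.png
ly_1073.png
ly_1125.png
ly_1226.png
ly_1395.png
ly_761.png
ly_996.png
s1.png
s2.png
s3.png
s5.png
scene0.png
top0.png
```

View pics/end.png

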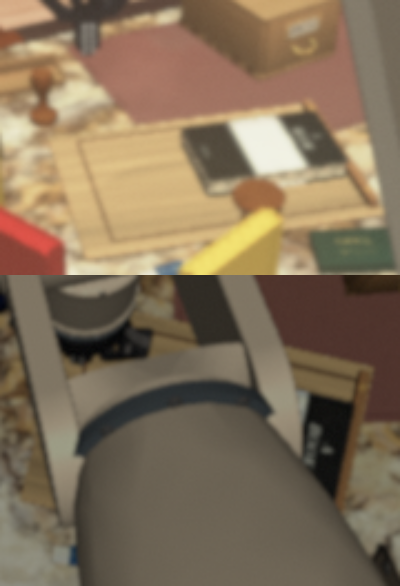

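The book lies at (260,150) in the upper crop, flush and square against the stop and inside the outline: middle at about (7, 88) mm, skew under 0.01 rad. The tool is clear, so I hand the job in.

```bash
python3 -c "
from rig import r
print(r.sign_off())"
```

```text
the job is handed in; nothing more can be done
None
```

The job is handed in at about 14 s: the book fell by itself onto the board and now lies flush and square against the stop, inside the outline, with the robot clear and no contact made with the bystanders; the hand-in gave no verdict.

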